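Move the hand tools to the steel bench rack in the same order

TASK

The four hand tools in the wooden rack are set out in the order the bench hand will need them. Move them one at a time straight across to the empty steel rack, keeping the same order from left to right (each into the place that matches the one it came from), blade down through the hole and lowered gently until its collar rests on the rack before you let go. Do not lay any tool down on the way, and leave the bottle, the tub and the card box alone.

Things in the scene. Friction and masses are not known exactly. Their poses are not given: they have to be found in the camera images.
- wooden_rack: Light wooden rack, 280 x 66 mm, top 80 mm above the bench. One tool in each hole at the start. Fixed. Four 18 mm round through-holes in a row. Origin: under its centre at bench level; x across the row, y along it to the robot's left, z up. Hole centres at x 0, y +105, +35, -35, -105 mm (left to right seen from the robot). Turned up to 0.3 rad; left or right of the other rack.
- steel_rack: Grey sheet-steel rack, 280 x 60 mm (324 over the feet), top 72 mm above the bench. Empty at the start. Fixed. Four 18 mm round through-holes in a row. Origin: under its centre at bench level; x across the row, y along it to the robot's left, z up. Hole centres at x 0, y +105, +35, -35, -105 mm (left to right seen from the robot). Turned up to 0.3 rad; left or right of the other rack.
- screwdriver: The tallest: black ribbed screwdriver, steel butt cap. Handle 92 mm high above the collar's underside: collar 36 mm across, waist 27 at 22 mm, round grip 33 mm across from 38 to 75 mm. 0.13 kg. Origin: on its axis at the collar's underside, which rests on the rack top; z up. Below it a steel blade reaches 60 mm down, 7 mm thick, 9 at its flat tip.
- stubby_driver: The shortest: black stubby screwdriver, bulb handle 62 mm high above the collar's underside: collar 35 mm across, round bulb 40 mm across from 32 to 50 mm. 0.09 kg. Origin: on its axis at the collar's underside, which rests on the rack top; z up. Below it a steel blade reaches 60 mm down, 7 mm thick, 9 at its flat tip.
- tee_driver: Black T-handle hex driver: crossbar 84 mm along its y, 20 along x, 24 high, middle 60 and top 72 mm above the collar's underside; 18 mm stem, 34 mm collar. 0.11 kg. The bar starts along the row within 0.5 rad. Origin: on its axis at the collar's underside, which rests on the rack top; z up. Below it a steel blade reaches 60 mm down, 6 mm thick.
- awl: Wooden-handled awl, brass collar 34 mm across. Handle 77 mm high above the collar's underside, 22 mm across at the collar, swelling to 39 mm from 54 to 64 mm. 0.08 kg. Origin: on its axis at the collar's underside, which rests on the rack top; z up. Below it a steel blade reaches 60 mm down, 6 mm thick.
- oil_bottle: Bystander: amber bottle with black cap, 52 mm across, 135 mm tall, loose on the bench beyond the racks. Origin: centre of its underside. Leave alone.
- offcut_tub: Bystander: white plastic tub of wooden offcuts, 110 x 150 mm, about 75 mm high, loose on the bench beyond the racks on the left. Origin: centre of its underside. Leave alone.
- card_box: Bystander: plain white card box, 90 x 120 x 50 mm, loose on the bench beyond the racks on the right. Origin: centre of its underside. Leave alone.

How it is judged:
By the outcome, as a careful person would: the job done as asked, in the order asked, and still so for the second after the job is handed in, with the robot touching nothing.
It also fails if it takes over 104 s, if anything falls off the work surface, if the arm or the gripper's body presses on something with over 40 N, if the wrist force passes 120 N, or if a joint passes its speed limit or range.

ROBOT

A 7-joint arm with a two-finger parallel gripper is mounted at the origin on the work surface. World frame = base frame: x ahead of the robot, y to its left, z up, the work surface at z = 0. Lengths are in mm, angles in rad, forces in N, time in s.
With the tool pointing down it reaches from about 375 to 925 mm from the base axis. Payload 3.1 kg.
Tool frame: the origin (TCP) lies at the very end of the fingers, on their centre line; the grasp point (between the pads) lies 19 mm behind it; z points along the fingers, y is the line along which they close (so a half turn about z gives the same grasp; the last joint's range is limited). The gripper opens to 85 mm and grips with 20 to 120 N. Pads are 22 mm wide; open, the fingers measure 114 mm over their backs; the gripper's body (76 mm by 85 mm) begins 54 mm behind the grasp point. The pads swing forward as they close: fully open they stand 13 mm farther back than shut.
Start: joints at [-1.244, 0.383, 0.044, 1.598, -0.018, 1.161, -0.05], TCP at [267.869, 592.241, 231.269] pointing down, gripper open.
Joint ranges: [-2.61, 2.61], [-0.41, 2.15], [-1.48, 1.57], [0, 2.5], [-1.57, 4.71], [0.05, 1.97], [-2.85, 2.85]. Speed limits (rad/s): [2.79, 2.79, 3.14, 3.14, 3.14, 3.14, 3.14].

INTERFACE

Orientations are given as a unit quaternion [x, y, z, w].
In Python, from plant import manip, get_image gives the robot as it stands.
- The arm moves only by the tool move_arm, never from a script. Its arguments are lists of equal length, an entry for each row: "dp": the shift along the tool's x, y, z normalised to -1 to 1, where 1 is 150 mm, a list of three; "angular": the turn, a rotation vector about the tool's x, y, z normalised to -1 to 1, where 1 is 90 degrees, a list of three; "claw": the closure, from 0 (fully open) to 1 (shut). In form: {"dp": [[dx, dy, dz], ...], "angular": [[rx, ry, rz], ...], "claw": [claw, ...]}. A call has 1 to 20 rows; each row is the pose to reach, as a shift and turn from the pose commanded when the call began, along the tool's axes at that moment; what a row does not reach only later rows make up. A row lasts 1/8 s, in which the tool goes at most 62.5 mm and 10.7 degrees, less where a joint would pass 70% of its speed; a pose out of reach is approached as far as the arm can. A call with a number of a shift or a turn outside -1 to 1 is refused whole. A call with a gripper value outside its range is refused whole. The fingers move at their own pace and stop on an object; "squeeze" is the grip in N (left out, the last holds). Time passes only in rows, so rows that repeat a pose let the fingers close. It gives the time, the measured TCP pose, the force, the opening and the grip force at its end, in the units of the state.
- manip.get_obs(): the state, without advancing time (a new reading comes with each control period).
- get_image(name): name is "scene" or "side" or "wrist"; returns a dict with "image" (420x560x3 uint8, red, green, blue), "depth" (420x560 float32, mm along the optical axis (not along the pixel's ray), 0 where there is no reading), "fx", "fy", "cx", "cy" (pixels), "D" ([k1, k2, p1, p2, k3] as OpenCV has them; the pictures are not rectified), "R" (3x3) and "t" (3): a world point X has camera coordinates R X + t. Camera axes: x right, y down, z forward; pixel columns grow to the right and rows downward; lengths in mm; the calibration is good to about 2 mm. A picture is of the moment at which its call begins.
- manip.job_done(): hands the job in; it is judged then, once.
The state is a dict: "time_s": time; "joint_positions": joint angles; "qd": joint speeds; "joint_efforts": joint torques, N m; "position": TCP position; "tool_rot": TCP orientation; "wrist_force": force on the tool from outside, world axes, zero at the start; "wrist_torque": the same for the moment, N m; "width": finger opening in mm; "grasp_force": force on a finger pad.
Only numpy, scipy, OpenCV 4.12 (cv2) and the standard library are available. Lean on these libraries where they do the work, as an engineer would, in place of code of your own. Each camera call takes 0.05 s, during which the arm holds its last target. There are 200 camera calls.

## Working session

There is one attempt and no reset: what is moved stays moved. The work goes in short steps, Python scripts to look and compute and a tool call to move; the robot and the scene stay as the last step left them, time stands still between calls to the robot, and variables do not carry over. Pictures are saved under pics/ and viewed, at most 14 in all, crops included, and the job is handed in when it is done.

Besides the shell and the picture viewer there is one more tool, called after "Emit:" as name(argument=value, ...) on one line, values as JSON. move_arm: Moves the arm, as the interface text tells. Its arguments: {"type":"object","properties":{"dp":{"type":"array"},"angular":{"type":"array"},"claw":{"type":"array"},"squeeze":{"type":"number"}},"required":["dp","angular","claw"]}

```bash
mkdir -p pics
python3 - <<'E'
from plant import manip,get_image
import cv2,pickle,numpy as np
o=manip.get_obs();print({k:np.round(v,3).tolist() for k,v in o.items()})
d={}
for n in("scene","side","wrist"):
    g=get_image(n);d[n]=g;print(n,g['fx'],g['cx'],g['cy'],g['D'],np.round(g['R'],3).tolist(),np.round(g['t'],1))
    cv2.imwrite(f'pics/{n}0.png',g['image'][:,:,::-1])
pickle.dump(d,open('v0.pkl','wb'))
E
```

```text
{'time_s': 0.0, 'joint_positions': [-1.244, 0.384, 0.044, 1.6, -0.018, 1.161, -0.05], 'qd': [-0.001, -0.001, -0.0, -0.0, -0.0, 0.001, 0.001], 'joint_efforts': [-0.0, -43.346, 1.025, -24.952, 0.011, 0.011, 0.0], 'position': [267.496, 591.375, 229.879], 'tool_rot': [0.211, 0.978, -0.001, -0.0], 'wrist_force': [-0.465, 0.235, -0.192], 'wrist_torque': [-0.012, 0.042, -0.032], 'grasp_force': 0.0, 'width': 85.568}
scene 400.38026711052265 281.2679720296045 215.29418216250951 [-0.09813778  0.          0.          0.          0.        ] [[-0.839, 0.545, -0.016], [0.367, 0.543, -0.755], [-0.402, -0.639, -0.656]] [ 545.5 -178.1 1164.9]
side 451.8770148287466 280.5218546100654 212.46321909759868 [0.05249936 0.         0.         0.         0.        ] [[-0.786, -0.618, 0.016], [-0.46, 0.568, -0.682], [0.413, -0.543, -0.731]] [487.6 363.1 656.9]
wrist 355.74267281453825 282.39533580199645 211.56871362711522 [-0.07426284  0.          0.          0.          0.        ] [[0.412, 0.911, -0.003], [0.872, -0.394, 0.291], [0.264, -0.122, -0.957]] [-646.5  -37.9  380.6]
```

View pics/scene0.png

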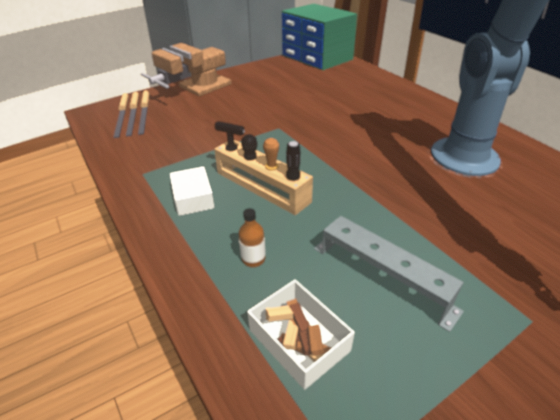

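View pics/side0.png

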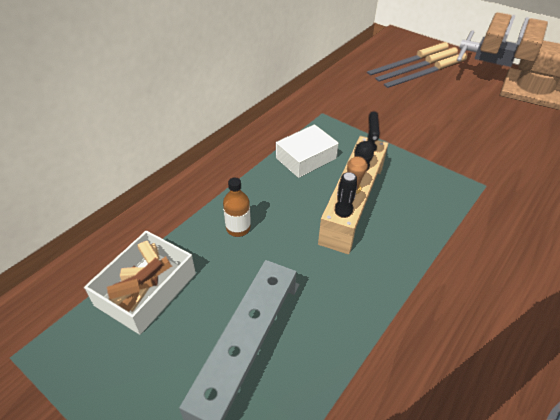

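Scene view: the steel rack is nearest the camera, with holes at about (346,231), (375,247), (406,264) and (439,283). The wooden rack holds, from the robot's left, the screwdriver (293,160), awl (271,155), stubby (250,150) and tee (230,135). In the side view the steel holes are at (210,394), (234,351), (254,313) and (272,281). Next I'll enlarge these regions.

Run:
```python
import cv2,pickle,numpy as np
d=pickle.load(open('v0.pkl','rb'))
def crop(n,x,y,w,h,s):
    i=cv2.resize(d[n]['image'][y:y+h,x:x+w,::-1],None,fx=s,fy=s,interpolation=cv2.INTER_CUBIC)
    for k in range(0,w,10):cv2.line(i,(k*s,0),(k*s,6 if (x+k)%50 else 14),(0,255,255),1)
    for k in range(0,h,10):cv2.line(i,(0,k*s),(6 if (y+k)%50 else 14,k*s),(0,255,255),1)
    return i
A=crop('scene',210,115,110,100,5);cv2.imwrite('pics/c1.png',A)
cv2.imwrite('pics/c2.png',crop('scene',310,210,160,120,5))
cv2.imwrite('pics/c3.png',np.hstack([crop('side',310,105,90,150,4),crop('side',180,255,120,150,3) if 0 else cv2.resize(crop('side',180,255,120,150,4),None,fx=.9,fy=1) if 0 else crop('side',190,265,100,150,4)]))
```

```text
(no output)
```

View pics/c1.png

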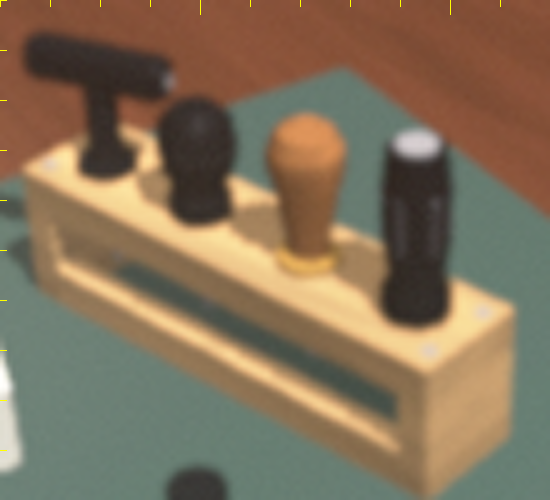

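View pics/c2.png

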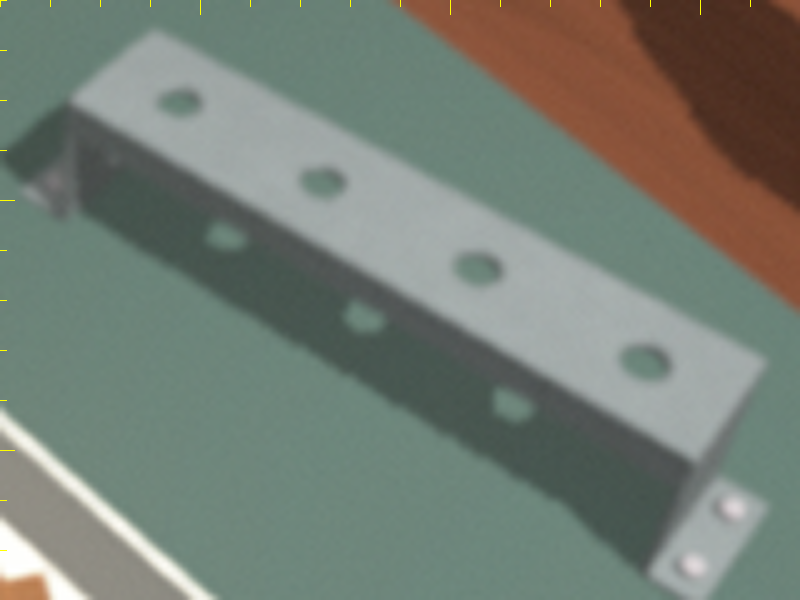

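View pics/c3.png

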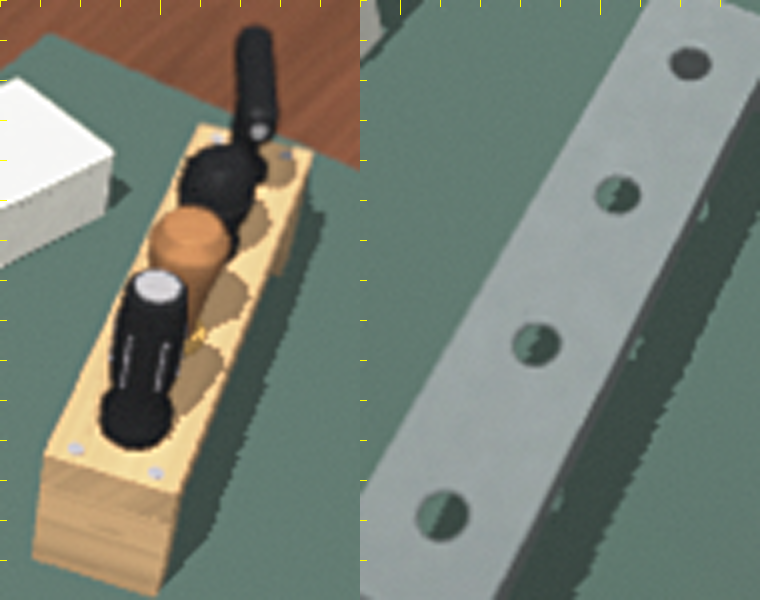

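Crop c2 puts the steel holes at scene (346,230.4), (374.6,246.4), (405.6,263.6) and (439,282.4). Crop c3 puts them in the side view at (272.5,281), (254.5,313.5), (234,351) and (210.5,393.8). Both racks' corners, the screwdriver cap and the tee's bar ends are clear in c1 and c3. Next I'll triangulate.

```bash
cat > h.py <<'E'
import cv2,numpy as np
from scipy.spatial.transform import Rotation as Ro
def K(g): return np.array([[g['fx'],0,g['cx']],[0,g['fy'],g['cy']],[0,0,1.]])
def und(g,p): return cv2.undistortPoints(np.array(p,float).reshape(-1,1,2),K(g),np.array(g['D'])).reshape(-1,2)
def tri(ga,pa,gb,pb):
    P=[np.c_[g['R'],g['t']] for g in(ga,gb)]
    X=cv2.triangulatePoints(P[0],P[1],und(ga,pa).T,und(gb,pb).T);return (X[:3]/X[3]).T
def onz(g,p,z):
    R=np.array(g['R']);c=-R.T@g['t'];d=np.c_[und(g,p),np.ones(len(p))]@R
    return c+d*((z-c[2])/d[:,2])[:,None]
E
python3 - <<'E'
import pickle,numpy as np
from h import *
d=pickle.load(open('v0.pkl','rb'));s,e=d['scene'],d['side']
def c(p,x,y,k,o=0):return [((a-o)/k+x,b/k+y) for a,b in p]
S=c([(645,362),(478,268),(323,182),(180,102)],310,210,5);E=c([(442,515),(536,344),(618,194),(690,64)],190,265,4,360)
np.set_printoptions(precision=1,suppress=True)
T=tri(s,S,e,E);print('steel',T,T.mean(0));v=T[0]-T[3];print(np.linalg.norm(v),np.arctan2(-v[0],v[1]))
print('onz',onz(s,S,72).mean(0),onz(e,E,72).mean(0))
W=c([(425,372),(515,308),(25,172),(125,128)],210,115,5);V=c([(45,455),(178,493),(200,125),(313,152)],310,105,4)
T=tri(s,W,e,V);print('wood',T,T.mean(0));v=T[0]+T[1]-T[2]-T[3];print(np.linalg.norm(v)/2,np.arctan2(-v[0],v[1]))
print('screwcap, tee+y end, tee -y end, awl')
print(tri(s,c([(417,144),(168,82),(38,52),(306,155)],210,115,5),e,c([(158,286),(258,132),(255,40),(190,245)],310,105,4)))
# wrist camera pose in tool frame
w=d['wrist'];import json
Rt=Ro.from_quat([0.211,0.978,-0.001,0]).as_matrix();cw=-w['R'].T@w['t'];print('cam in tool',Rt.T@(cw-[267.5,591.4,229.9]), (Rt.T@w['R'].T).round(2).tolist(),'tool',Rt.round(3).tolist())
E
```

```text
steel [[505.9 308.4  70. ]
 [522.9 240.5  70. ]
 [540.3 172.4  69.9]
 [557.3 104.7  69.6]] [531.6 206.5  69.9]
210.1275945538572 0.2473181405058305
onz [533.4 208.3  72. ] [530.9 206.8  72. ]
wood [[ 571.1  -61.9   77. ]
 [ 507.5  -79.1   78.6]
 [ 647.5 -328.4   77.6]
 [ 582.  -340.5   79.6]] [ 577.1 -202.5   78.2]
274.50272267085995 0.2783732314678718
screwcap, tee+y end, tee -y end, awl
[[ 547.7 -103.7  170.2]
 [ 586.7 -270.1  138. ]
 [ 628.  -336.5  139.8]
 [ 566.7 -170.2  138.4]]
cam in tool [  74.2   -1.9 -143.6] [[0.0, -0.96, -0.29], [1.0, 0.0, -0.0], [0.0, -0.29, 0.96]] tool [[-0.911, 0.412, -0.0], [0.412, 0.911, -0.002], [-0.0, -0.002, -1.0]]
```

Steel rack: centre (532,206), yaw about 0.25. Wooden rack: centre (577,-203), yaw about 0.28. Order from the left is screwdriver, awl, stubby, tee. I'll move the wrist camera over the wooden rack.

Emit:
move_arm(dp=[[-0.2,-0.2,-0.3],[-0.5,-0.5,-0.6],[-1,-1,-0.6],[-1,-1,-0.6],[-1,-1,-0.6]], angular=[[0,0,0],[0,0,0],[0,0,0],[0,0,0],[0,0,0]], claw=[0,0,0,0,0], squeeze=40)

```text
time_s: 0.78
position: [346.4, 388.2, 321.8]
tool_rot: [0.216, 0.976, -0.0, 0.001]
wrist_force: [-0.4, 0.4, 0.1]
width: 85.7
grasp_force: 0.0
```

Emit:
move_arm(dp=[[-0.5,-0.5,0],[-1,-1,0],[-1,-1,0],[-1,-1,0]], angular=[[0,0,0],[0,0,0],[0,0,0],[0,0,0]], claw=[0,0,0,0])

```text
time_s: 1.27
position: [418.7, 191.7, 321.1]
tool_rot: [0.213, 0.977, -0.0, -0.0]
wrist_force: [-0.7, 0.2, 0.7]
width: 85.5
grasp_force: 0.0
```

Emit:
move_arm(dp=[[-0.5,-0.5,0],[-1,-1,0],[-1,-1,0],[-1,-1,0]], angular=[[0,0,0],[0,0,0],[0,0,0],[0,0,0]], claw=[0,0,0,0])

```text
time_s: 1.78
position: [493.2, -7.1, 321.4]
tool_rot: [0.214, 0.977, -0.0, 0.0]
wrist_force: [-0.1, 1.0, -0.1]
width: 85.5
grasp_force: 0.0
```

Emit:
move_arm(dp=[[-0.4,-0.4,0],[-0.7,-0.7,0],[-0.8,-0.8,0],[-0.8,-0.8,0],[-0.8,-0.8,0],[-0.8,-0.8,0]], angular=[[0,0,0.1],[0,0,0.2],[0,0,0.3],[0,0,0.4],[0,0,0.5],[0,0,0.55]], claw=[0,0,0,0,0,0])

```text
time_s: 2.52
position: [552.9, -160.8, 320.6]
tool_rot: [0.601, 0.799, -0.0, -0.0]
wrist_force: [-0.3, -0.3, -0.4]
width: 85.5
grasp_force: 0.0
```

```bash
cat >> h.py <<'E'
def st():
    from plant import manip
    o=manip.get_obs();R=Ro.from_quat(o['tool_rot']).as_matrix();return o,np.array(o['position']),R
def to(p,yaw=None):
    """dp and angular units to reach world p; yaw=closing line angle"""
    o,c,R=st();a=np.arctan2(R[1,1],R[0,1])
    print('t',round(o['time_s'],2),'pos',c.round(1),'yaw',round(a,3),'F',np.round(o['wrist_force'],2),'w',round(o['width'],1),'g',round(o['grasp_force'],1),'q',np.round(o['joint_positions'],2))
    if p is not None: print('dp',(R.T@(np.array(p)-c)/150).round(3),end=' ')
    if yaw is not None:
        Rd=np.array([[-np.sin(yaw),np.cos(yaw),0],[np.cos(yaw),np.sin(yaw),0],[0,0,-1.]]).T
        print('ang',(Ro.from_matrix(R.T@Rd).as_rotvec()/(np.pi/2)).round(3))
def snap(n,f):
    from plant import get_image
    import pickle
    g=get_image(n);pickle.dump(g,open(f+'.pkl','wb'));cv2.imwrite(f'pics/{f}.png',g['image'][:,:,::-1]);return g
E
python3 -c "
from h import *
snap('wrist','w1');to([550,-104,230],0.283)"
```

```text
t 2.58 pos [ 552.9 -160.7  320.6] yaw 0.28 F [-0.23  1.01 -0.3 ] w 85.4 g 0.0 q [-0.5   0.22  0.83  1.7  -0.17  1.29  0.65]
dp [0.368 0.086 0.604] ang [-0.001 -0.    -0.002]
```

View pics/w1.png

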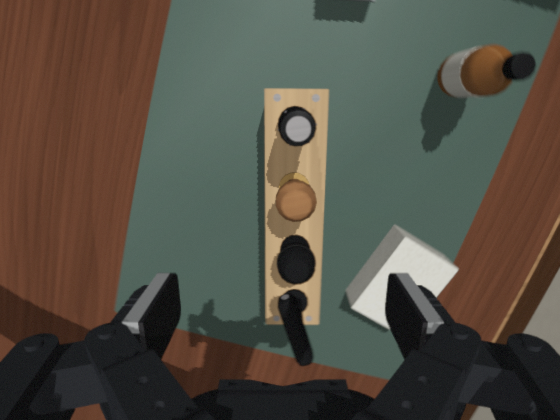

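The wrist picture looks straight down the row: screwdriver cap (298,128), awl top (296,200), stubby top (296,263), tee bar from (288,297) to (304,360), rack top corners (265,89), (328,89), (320,325) and (265,325). I'll work out positions from these.

Run:
```python
from h import *;import pickle
np.set_printoptions(precision=1,suppress=True)
g=pickle.load(open('w1.pkl','rb'));d=pickle.load(open('v0.pkl','rb'))
C=onz(g,[(265,89),(328,89),(265,325),(320,325)],80);print('corners',C,C.mean(0))
print('cap',onz(g,[(298,128)],172),'awl',onz(g,[(296,200)],150),'stubby',onz(g,[(296,263)],130),'tee',onz(g,[(288,297),(304,360)],150))
print('tri cap',tri(g,[(298,128)],d['scene'],[(293.4,143.8)]),'awl',tri(g,[(296,200)],d['scene'],[(271.2,144)]))
dd=g['depth'];print('depth-based z');
R=np.array(g['R'])
for p in[(298,128),(296,200),(296,263),(298,340),(310,170),(270,230)]:
    z=np.median(dd[p[1]-2:p[1]+3,p[0]-2:p[0]+3]);u=und(g,[p])[0];print(p,R.T@(z*np.array([u[0],u[1],1])-g['t']))
# rotation of wrist hole view later
```

```text
corners [[ 509.6  -81.7   80. ]
 [ 571.9  -63.7   80. ]
 [ 583.5 -353.3   80. ]
 [ 650.2 -334.1   80. ]] [ 578.8 -208.2   80. ]
cap [[ 548.3 -105.7  172. ]] awl [[ 566.4 -169.1  150. ]] stubby [[ 587.9 -238.2  130. ]] tee [[ 587.6 -267.4  150. ]
 [ 625.8 -336.7  150. ]]
tri cap [[ 547.6 -105.2  168.9]] awl [[ 566.6 -170.3  142.8]]
depth-based z
(298, 128) [ 548.2 -105.6  173.5]
(296, 200) [ 565.7 -167.4  156.6]
(296, 263) [ 585.9 -232.9  142. ]
(298, 340) [ 611.4 -311.9  152.7]
(310, 170) [ 579.  -149.5   80.9]
(270, 230) [ 555.7 -228.5   80.7]
```

Emit:
move_arm(dp=[[0.364,0.071,0.2],[0.364,0.071,0.5],[0.364,0.071,0.7],[0.364,0.071,0.7]], angular=[[0,0,0],[0,0,0],[0,0,0],[0,0,0]], claw=[0,0,0,0])

```text
time_s: 3.08
position: [545.3, -104.9, 213.4]
tool_rot: [0.6, 0.8, -0.002, -0.003]
wrist_force: [0.1, 0.6, 0.1]
width: 85.3
grasp_force: 0.0
```

```bash
python3 -c "
from h import *
to([548,-105.4,117],0.28)"
```

```text
t 3.08 pos [ 545.3 -104.9  213.4] yaw 0.285 F [0.12 0.63 0.06] w 85.3 g 0.0 q [-0.55  0.28  0.78  1.87 -0.22  1.08  0.6 ]
dp [-0.009  0.02   0.643] ang [-0.004 -0.001  0.003]
```

Emit:
move_arm(dp=[[0,0.007,0.25],[0,0.007,0.45],[0,0.007,0.6],[0,0.007,0.645],[0,0.007,0.645],[0,0.007,0.645]], angular=[[0,0,0],[0,0,0],[0,0,0],[0,0,0],[0,0,0],[0,0,0]], claw=[0,0,0,0,0,0])

```text
time_s: 3.82
position: [549.8, -106.5, 121.1]
tool_rot: [0.601, 0.8, 0.001, 0.001]
wrist_force: [-0.2, 0.3, 0.7]
width: 85.2
grasp_force: 0.0
```

```bash
python3 -c "
from h import *
to([548,-105.4,117],0.28);snap('wrist','w2')"
```

```text
t 3.83 pos [ 549.8 -106.5  121.1] yaw 0.282 F [-0.15  0.27  0.67] w 85.2 g 0.0 q [-0.48  0.42  0.72  1.94 -0.34  0.91  0.69]
dp [ 0.011 -0.009  0.027] ang [0.002 0.001 0.001]
```

View pics/w2.png

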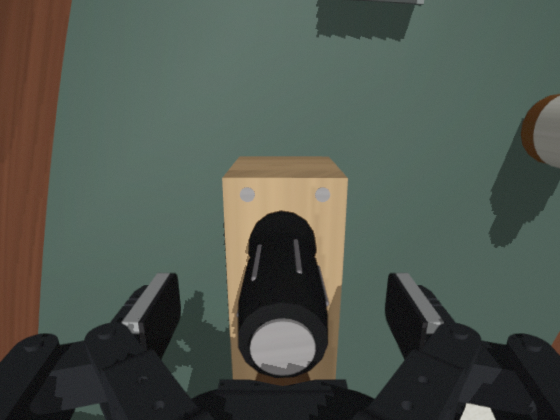

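The screwdriver (cap at about (283,347)) stands midway between the pads at columns 180 and 387. Closing now.

Emit:
move_arm(dp=[[0.01,-0.009,0.02],[0.01,-0.009,0.02],[0.01,-0.009,0.02],[0.01,-0.009,0.02],[0.01,-0.009,0.02],[0.01,-0.009,0.02],[0.01,-0.009,0.02],[0.01,-0.009,0.02],[0.01,-0.009,0.02],[0.01,-0.009,0.02]], angular=[[0,0,0],[0,0,0],[0,0,0],[0,0,0],[0,0,0],[0,0,0],[0,0,0],[0,0,0],[0,0,0],[0,0,0]], claw=[0.3,1,1,1,1,1,1,1,1,1], squeeze=40)

```text
time_s: 5.12
position: [546.9, -105.2, 116.6]
tool_rot: [0.601, 0.8, 0.0, 0.0]
wrist_force: [1.0, 0.4, 0.9]
width: 31.9
grasp_force: 40.9
```

```bash
python3 -c "
from h import *
to([505.9,308.4,117],0.247)"
```

```text
t 5.12 pos [ 546.9 -105.2  116.6] yaw 0.282 F [1.04 0.37 0.86] w 31.9 g 40.9 q [-0.48  0.42  0.71  1.95 -0.35  0.9   0.69]
dp [ 2.724  0.505 -0.003] ang [0.    0.    0.022]
```

Emit:
move_arm(dp=[[0,0,-0.05],[0,0,-0.2],[0,0,-0.4],[0,0,-0.6],[0.1,0.02,-0.6],[0.3,0.06,-0.6],[0.55,0.1,-0.6],[0.8,0.15,-0.6],[0.95,0.18,-0.6]], angular=[[0,0,0],[0,0,0],[0,0,0],[0,0,0],[0,0,0],[0,0,0],[0,0,0],[0,0,0],[0,0,0]], claw=[1,1,1,1,1,1,1,1,1])

```text
time_s: 6.25
position: [530.6, 42.9, 204.5]
tool_rot: [0.599, 0.801, -0.001, -0.002]
wrist_force: [-0.1, 0.3, -2.8]
width: 31.6
grasp_force: 40.7
```

Emit:
move_arm(dp=[[0.3,0.06,0],[0.6,0.11,0],[0.85,0.16,0],[0.95,0.18,0]], angular=[[0,0,0],[0,0,0.01],[0,0,0.02],[0,0,0.022]], claw=[1,1,1,1])

```text
time_s: 6.75
position: [516.6, 187.2, 204.7]
tool_rot: [0.612, 0.791, -0.001, -0.001]
wrist_force: [-0.1, -0.6, -1.5]
width: 32.1
grasp_force: 40.7
```

Emit:
move_arm(dp=[[0.3,0.05,0],[0.55,0.09,0],[0.75,0.13,0],[0.8,0.145,0],[0.8,0.145,0],[0.8,0.145,0]], angular=[[0,0,0],[0,0,0],[0,0,0],[0,0,0],[0,0,0],[0,0,0]], claw=[1,1,1,1,1,1])

```text
time_s: 7.5
position: [511.5, 302.2, 206.3]
tool_rot: [0.616, 0.788, -0.001, 0.0]
wrist_force: [0.1, 0.4, -1.1]
width: 31.7
grasp_force: 40.7
```

```bash
python3 -c "
from h import *
snap('wrist','w3');to([505.9,308.4,109],0.247)"
```

```text
t 7.55 pos [511.5 302.5 206.5] yaw 0.244 F [-0.38 -0.2  -2.38] w 32.0 g 40.7 q [-1.09  0.34  0.59  1.78 -0.21  1.08 -0.18]
dp [ 0.048 -0.027  0.65 ] ang [-0.     0.001 -0.002]
```

View pics/w3.png

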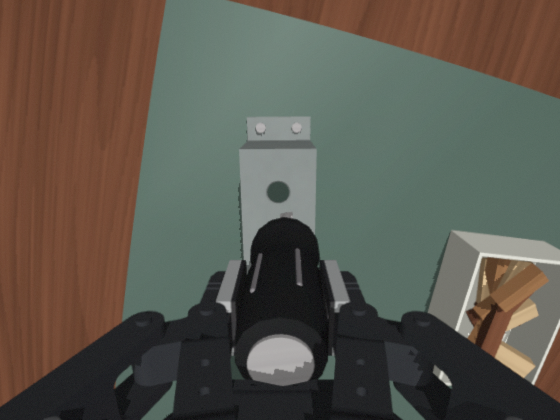

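The wrist view shows the steel rack's leftmost hole at (278,191), its end corners at (241,149) and (316,149), and the blade tip just appearing at about (287,214).

Run:
```python
from h import *;import pickle
g=pickle.load(open('w3.pkl','rb'));d=pickle.load(open('v0.pkl','rb'))
print(onz(g,[(278,191),(241,149),(316,149)],72).round(1))
print(tri(g,[(278,191)],d['scene'],[(439,282.4)]).round(1),tri(g,[(278,191)],d['side'],[(210.5,393.75)]).round(1))
i=g['image'][130:240,225:335,::-1];cv2.imwrite('pics/c4.png',cv2.resize(i,None,fx=5,fy=5,interpolation=2))
R=g['R'];
for p in[(511.5,302.5,110.5),(511.5,302.5,109)]:print(cv2.projectPoints(np.array([p]),cv2.Rodrigues(np.array(R))[0],np.array(g['t'],float),K(g),np.array(g['D']))[0])
```

```text
[[505.3 306.1  72. ]
 [469.4 331.8  72. ]
 [526.  345.9  72. ]]
[[505.1 307.   69.3]] [[505.2 307.5  72.5]]
[[[284.60914403 210.9364101 ]]]
[[[284.59923626 210.31936922]]]
```

View pics/c4.png

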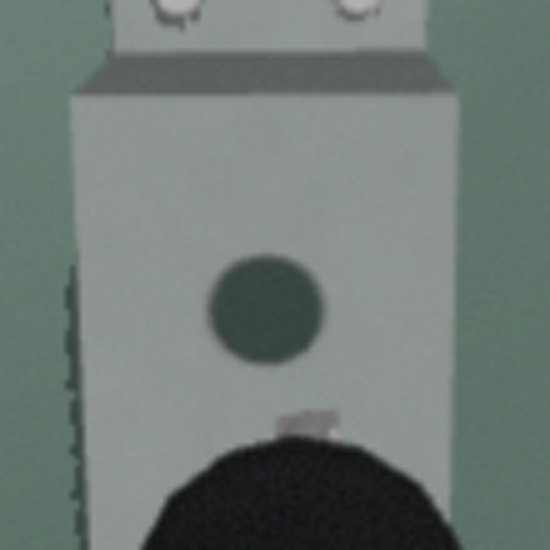

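Enlarged, the hole centre is at (278.2,192) and the blade tip's front edge at about (286.6,212.5). That is a little behind where the TCP axis projects, so I'll check for tilt or offset.

Run:
```python
from h import *;import pickle
g=pickle.load(open('w3.pkl','rb'))
print('cap at',onz(g,[(281,357)],261.9).round(1),'tip front',onz(g,[(286.6,212.5)],109.9).round(1))
g=pickle.load(open('w2.pkl','rb'));print('w2 cap',onz(g,[(283,347)],172).round(1),'rack hole3')
s=snap('scene','s3');e=snap('side','e3');to(None)
a=s['image'][170:320,370:480,::-1];b=e['image'][250:400,180:290,::-1]
cv2.imwrite('pics/c5.png',cv2.resize(np.hstack([a,b]),None,fx=3.6,fy=3.6,interpolation=2))
```

```text
cap at [[509.7 302.4 261.9]] tip front [[513.2 301.5 109.9]]
w2 cap [[ 548.3 -106.4  172. ]] rack hole3
t 7.65 pos [511.3 303.4 206.6] yaw 0.245 F [-0.54  0.71 -1.39] w 31.7 g 40.7 q [-1.09  0.34  0.59  1.78 -0.21  1.08 -0.18]
```

View pics/c5.png

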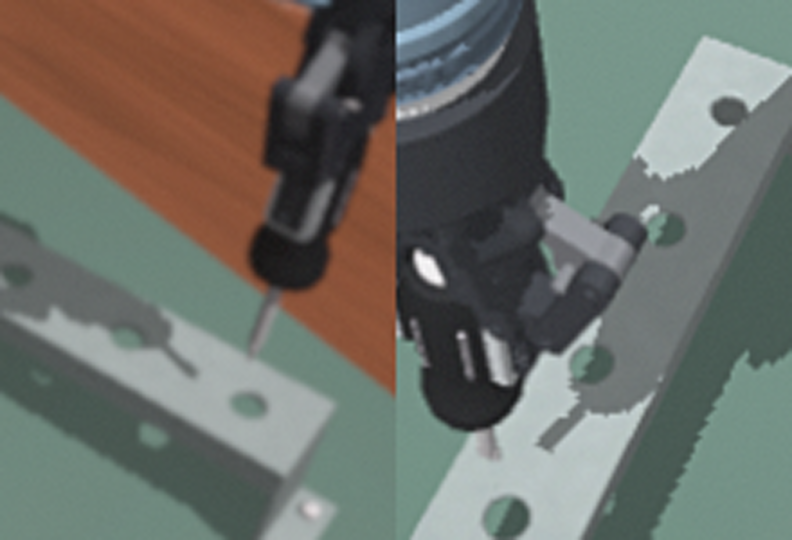

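In the scene crop the blade tip is at (254,355), so pixel (440.6,268.6). In the side crop it is at (488,458), so pixel (205.6,377.2). I'll triangulate it against the hole with the same two cameras.

Run:
```python
from h import *;import pickle
s=pickle.load(open('s3.pkl','rb'));e=pickle.load(open('e3.pkl','rb'))
t=tri(s,[(440.6,268.6)],e,[(205.6,377.2)]);h=tri(s,[(439,282.4)],e,[(210.5,393.75)]);print(t.round(1),h.round(1),(h-t).round(1))
c=np.array([511.4,302.9,206.6]);to(c+np.r_[(h-t)[0][:2],0]+[0,0,-95],0.247)
```

```text
[[512.9 305.4 109.7]] [[505.9 308.4  70. ]] [[ -7.1   3.  -39.6]]
t 7.65 pos [511.3 303.4 206.6] yaw 0.245 F [-0.54  0.71 -1.39] w 31.7 g 40.7 q [-1.09  0.34  0.59  1.78 -0.21  1.08 -0.18]
dp [ 0.028 -0.041  0.633] ang [-0.     0.    -0.001]
```

Emit:
move_arm(dp=[[0.04,-0.041,0.05],[0.04,-0.041,0.15],[0.04,-0.041,0.21],[0.04,-0.041,0.21],[0.04,-0.041,0.21]], angular=[[0,0,0],[0,0,0],[0,0,0],[0,0,0],[0,0,0]], claw=[1,1,1,1,1])

```text
time_s: 8.28
position: [503.8, 309.4, 175.0]
tool_rot: [0.615, 0.789, 0.0, 0.0]
wrist_force: [-0.5, -0.6, -1.1]
width: 32.0
grasp_force: 40.7
```

Run:
```python
from h import *
s=snap('scene','s4');e=snap('side','e4');to(None)
a=s['image'][220:320,385:485,::-1];b=e['image'][330:420,160:260,::-1];b=np.pad(b,((0,10),(0,0),(0,0)))
cv2.imwrite('pics/c6.png',cv2.resize(np.hstack([a,b]),None,fx=4,fy=4,interpolation=2))
```

```text
t 8.38 pos [504.  309.6 175.5] yaw 0.247 F [ 0.06 -0.5  -1.1 ] w 32.0 g 40.7 q [-1.09  0.37  0.58  1.82 -0.23  1.02 -0.18]
```

View pics/c6.png

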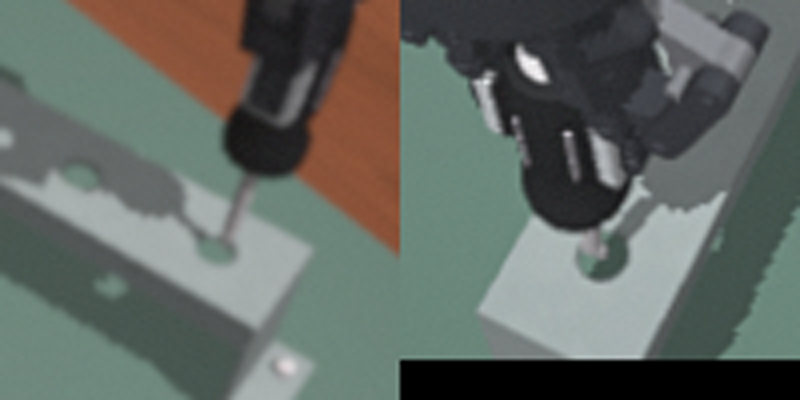

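The tip hovers just over the hole: scene crop tip (222,240) against hole (216,250), side crop tip (597,253) against hole (601,259). I'll compute the residual.

Run:
```python
from h import *;import pickle
s=pickle.load(open('s4.pkl','rb'));e=pickle.load(open('e4.pkl','rb'))
t=tri(s,[(385+222/4,220+240/4)],e,[(160+197/4,330+253/4)]);h=tri(s,[(385+216/4,220+250/4)],e,[(160+201/4,330+259/4)]);print(t.round(1),h.round(1),(h-t).round(1))
_,_,R=st();print((R.T@(h-t)[0]).round(1))
```

```text
[[505.4 309.9  77.2]] [[505.5 308.9  69.3]] [[ 0.1 -1.  -7.8]]
[-1.  -0.1  7.8]
```

Emit:
move_arm(dp=[[-0.004,0,0.06],[-0.004,0,0.15],[-0.004,0,0.26],[-0.004,0,0.36],[-0.004,0,0.41],[-0.004,0,0.43],[-0.004,0,0.43]], angular=[[0,0,0],[0,0,0],[0,0,0],[0,0,0],[0,0,0],[0,0,0],[0,0,0]], claw=[1,1,1,1,1,1,1])

```text
time_s: 9.25
position: [503.8, 309.0, 110.6]
tool_rot: [0.614, 0.789, 0.0, 0.0]
wrist_force: [0.1, 0.5, -1.1]
width: 31.9
grasp_force: 40.7
```

Emit:
move_arm(dp=[[0,0,0.005],[0,0,0.01],[0,0,0.01]], angular=[[0,0,0],[0,0,0],[0,0,0]], claw=[1,1,1])

```text
time_s: 9.62
position: [503.7, 309.0, 109.3]
tool_rot: [0.614, 0.789, 0.0, -0.0]
wrist_force: [0.1, 0.5, -2.1]
width: 32.0
grasp_force: 40.7
```

Emit:
move_arm(dp=[[0,0,0.004],[0,0,0.007],[0,0,0.007]], angular=[[0,0,0],[0,0,0],[0,0,0]], claw=[1,1,1])

```text
time_s: 10.0
position: [503.8, 309.1, 108.6]
tool_rot: [0.614, 0.789, 0.0, -0.0]
wrist_force: [-1.0, -1.4, 3.2]
width: 31.7
grasp_force: 40.6
```

Emit:
move_arm(dp=[[0,0,0.004],[0,0,0.007],[0,0,0.007]], angular=[[0,0,0],[0,0,0],[0,0,0]], claw=[1,1,1])

```text
time_s: 10.38
position: [504.1, 309.2, 108.4]
tool_rot: [0.614, 0.789, 0.0, -0.0]
wrist_force: [-2.8, -0.8, 7.9]
width: 32.4
grasp_force: 39.2
```

Seated: +8 N at the expected height. Opening and rising.

Emit:
move_arm(dp=[[0,0,-0.004],[0,0,-0.004],[0,0,-0.004],[0,0,-0.004],[0,0,-0.004],[0,0,-0.004],[0,0,-0.2],[0,0,-0.5],[0,0,-0.7],[0,0,-0.7],[-0.2,0,-0.7],[-0.55,0,-0.7],[-0.9,0,-0.7]], angular=[[0,0,0],[0,0,0],[0,0,0],[0,0,0],[0,0,0],[0,0,0],[0,0,0],[0,0,0],[0,0,0],[0,0,0],[0,0,0],[0,0,0],[0,0,0]], claw=[0.5,0.3,0,0,0,0,0,0,0,0,0,0,0])

```text
time_s: 12.0
position: [535.8, 176.8, 210.3]
tool_rot: [0.614, 0.79, -0.001, -0.0]
wrist_force: [0.4, -0.1, -0.5]
width: 85.3
grasp_force: 0.0
```

```bash
python3 -c "
from h import *
to([567.3,-171,205],0.282)"
```

```text
t 12.0 pos [535.8 176.8 210.3] yaw 0.249 F [ 0.41 -0.07 -0.53] w 85.3 g 0.0 q [-0.95  0.28  0.66  1.85 -0.19  1.07  0.03]
dp [-2.299 -0.369  0.038] ang [-0.001  0.    -0.021]
```

Emit:
move_arm(dp=[[-0.35,-0.05,0],[-0.7,-0.1,0],[-1,-0.16,0]], angular=[[0,0,0],[0,0,-0.01],[0,0,-0.021]], claw=[0,0,0])

```text
time_s: 12.38
position: [549.1, 24.3, 210.4]
tool_rot: [0.602, 0.799, -0.001, -0.001]
wrist_force: [0.3, -1.1, -0.5]
width: 85.6
grasp_force: 0.0
```

Emit:
move_arm(dp=[[-0.35,-0.05,0],[-0.7,-0.1,0],[-1,-0.16,0],[-1,-0.16,0]], angular=[[0,0,0],[0,0,0],[0,0,0],[0,0,0]], claw=[0,0,0,0])

```text
time_s: 12.88
position: [566.7, -130.3, 210.9]
tool_rot: [0.605, 0.796, -0.002, 0.0]
wrist_force: [-0.2, -0.2, -0.6]
width: 85.5
grasp_force: 0.0
```

```bash
python3 -c "
from h import *
to([567.3,-171,117.5],0.282)"
```

```text
t 12.88 pos [ 566.7 -130.3  210.9] yaw 0.271 F [-0.23 -0.2  -0.56] w 85.5 g 0.0 q [-0.49  0.34  0.78  1.82 -0.27  1.09  0.66]
dp [-0.261 -0.067  0.623] ang [-0.002  0.002 -0.007]
```

Emit:
move_arm(dp=[[-0.15,-0.04,0],[-0.261,-0.067,0],[-0.261,-0.067,0.1],[-0.261,-0.067,0.2],[-0.261,-0.067,0.2]], angular=[[0,0,0],[0,0,-0.005],[0,0,-0.007],[0,0,-0.007],[0,0,-0.007]], claw=[0,0,0,0,0])

```text
time_s: 13.5
position: [568.1, -161.9, 178.9]
tool_rot: [0.596, 0.803, -0.001, -0.003]
wrist_force: [0.8, 0.6, -0.0]
width: 85.3
grasp_force: 0.0
```

```bash
python3 -c "
from h import *
to([567.3,-171,117.5],0.282)"
```

```text
t 13.5 pos [ 568.1 -161.9  178.9] yaw 0.294 F [ 0.78  0.6  -0.  ] w 85.3 g 0.0 q [-0.4   0.41  0.76  1.82 -0.32  1.05  0.77]
dp [-0.058 -0.021  0.409] ang [-0.003 -0.002  0.008]
```

Emit:
move_arm(dp=[[-0.055,-0.02,0.05],[-0.055,-0.02,0.2],[-0.055,-0.02,0.35],[-0.055,-0.02,0.4],[-0.055,-0.02,0.4],[-0.055,-0.02,0.4]], angular=[[0,0,0.008],[0,0,0.008],[0,0,0.008],[0,0,0.008],[0,0,0.008],[0,0,0.008]], claw=[0,0,0,0,0,0])

```text
time_s: 14.25
position: [570.1, -173.7, 123.0]
tool_rot: [0.602, 0.798, 0.0, 0.001]
wrist_force: [0.3, -0.3, 1.0]
width: 85.8
grasp_force: 0.0
```

```bash
python3 -c "
from h import *
to([567.3,-171,117.5],0.282);snap('wrist','w5')"
```

```text
t 14.25 pos [ 570.1 -173.7  123. ] yaw 0.279 F [ 0.3  -0.28  0.97] w 85.8 g 0.0 q [-0.35  0.49  0.72  1.85 -0.39  0.95  0.82]
dp [ 0.023 -0.013  0.036] ang [ 0.001  0.001 -0.002]
```

View pics/w5.png

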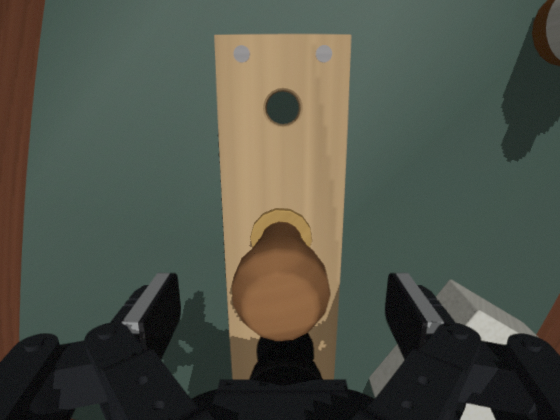

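The awl (280,290) is centred between the pads, and the emptied hole shows at (283,106). I'll check the position along the row with that hole.

Run:
```python
from h import *;import pickle
g=pickle.load(open('w5.pkl','rb'));print(onz(g,[(283,106)],80).round(1),'collar top front/rim centre',onz(g,[(281,243)],84).round(1),'top',onz(g,[(281,290)],155).round(1))
```

```text
[[ 549.4 -105.    80. ]] collar top front/rim centre [[ 568.3 -175.1   84. ]] top [[ 565.5 -164.6  155. ]]
```

Emit:
move_arm(dp=[[0.014,-0.01,0.035],[0.014,-0.01,0.035],[0.014,-0.01,0.035],[0.014,-0.01,0.035],[0.014,-0.01,0.035],[0.014,-0.01,0.035],[0.014,-0.01,0.035],[0.014,-0.01,0.035],[0.014,-0.01,0.035]], angular=[[0,0,0],[0,0,0],[0,0,0],[0,0,0],[0,0,0],[0,0,0],[0,0,0],[0,0,0],[0,0,0]], claw=[0,0.4,1,1,1,1,1,1,1], squeeze=40)

```text
time_s: 15.42
position: [567.6, -171.7, 117.0]
tool_rot: [0.602, 0.799, 0.0, 0.0]
wrist_force: [-0.4, -0.5, 3.7]
width: 37.1
grasp_force: 40.1
```

```bash
python3 -c "
from h import *
to([521.5,241.5,205],0.247)"
```

```text
t 15.43 pos [ 567.6 -171.7  117. ] yaw 0.279 F [-0.44 -0.48  3.71] w 37.1 g 40.1 q [-0.35  0.49  0.72  1.86 -0.39  0.94  0.83]
dp [ 2.733  0.464 -0.587] ang [0.   0.   0.02]
```

Emit:
move_arm(dp=[[0,0,-0.05],[0,0,-0.2],[0,0,-0.4],[0,0,-0.6],[0.1,0.02,-0.6],[0.3,0.05,-0.6],[0.55,0.09,-0.6],[0.8,0.13,-0.6],[0.95,0.16,-0.6]], angular=[[0,0,0],[0,0,0],[0,0,0],[0,0,0],[0,0,0],[0,0,0],[0,0,0],[0,0,0],[0,0,0]], claw=[1,1,1,1,1,1,1,1,1])

```text
time_s: 16.55
position: [549.3, -23.9, 204.8]
tool_rot: [0.6, 0.8, -0.001, -0.002]
wrist_force: [0.4, -0.5, -0.8]
width: 36.9
grasp_force: 40.2
```

Emit:
move_arm(dp=[[0.3,0.05,0],[0.6,0.1,0],[0.85,0.14,0],[0.95,0.16,0]], angular=[[0,0,0],[0,0,0.01],[0,0,0.02],[0,0,0.02]], claw=[1,1,1,1])

```text
time_s: 17.05
position: [532.8, 119.5, 205.1]
tool_rot: [0.612, 0.791, -0.001, -0.001]
wrist_force: [0.5, 0.5, -0.8]
width: 37.0
grasp_force: 40.2
```

Emit:
move_arm(dp=[[0.3,0.05,0],[0.55,0.09,0],[0.75,0.13,0],[0.82,0.14,0],[0.82,0.14,0],[0.82,0.14,0],[0.82,0.14,0]], angular=[[0,0,0],[0,0,0],[0,0,0],[0,0,0],[0,0,0],[0,0,0],[0,0,0]], claw=[1,1,1,1,1,1,1])

```text
time_s: 17.92
position: [525.6, 237.9, 206.7]
tool_rot: [0.616, 0.788, -0.0, 0.0]
wrist_force: [0.3, 0.6, -0.8]
width: 37.1
grasp_force: 40.2
```

```bash
python3 -c "
from h import *
to([521,241.4,175],0.247)"
```

```text
t 17.93 pos [525.6 237.9 206.7] yaw 0.244 F [ 0.35  0.57 -0.81] w 37.1 g 40.2 q [-1.03  0.31  0.64  1.83 -0.21  1.07 -0.07]
dp [ 0.03  -0.024  0.212] ang [-0.     0.    -0.002]
```

Emit:
move_arm(dp=[[0.03,-0.024,0.05],[0.03,-0.024,0.15],[0.03,-0.024,0.21],[0.03,-0.024,0.21],[0.03,-0.024,0.21]], angular=[[0,0,-0.001],[0,0,-0.001],[0,0,-0.001],[0,0,-0.001],[0,0,-0.001]], claw=[1,1,1,1,1])

```text
time_s: 18.55
position: [520.8, 243.4, 175.2]
tool_rot: [0.614, 0.789, 0.0, 0.0]
wrist_force: [0.4, 0.7, -0.0]
width: 37.3
grasp_force: 40.1
```

```bash
python3 -c "
from h import *
to([521.1,241.3,109],0.247)"
```

```text
t 18.55 pos [520.8 243.4 175.2] yaw 0.249 F [ 0.35  0.73 -0.01] w 37.3 g 40.1 q [-1.03  0.34  0.62  1.86 -0.23  1.01 -0.06]
dp [-0.014 -0.002  0.441] ang [0.    0.    0.001]
```

Lower the tip 15 mm into the hole first, and check the force.

Emit:
move_arm(dp=[[-0.013,0,0.02],[-0.013,0,0.06],[-0.013,0,0.1],[-0.013,0,0.1]], angular=[[0,0,0],[0,0,0],[0,0,0],[0,0,0]], claw=[1,1,1,1])

```text
time_s: 19.05
position: [520.4, 241.3, 159.3]
tool_rot: [0.614, 0.789, -0.001, -0.0]
wrist_force: [0.2, -0.0, -1.4]
width: 36.9
grasp_force: 40.2
```

```bash
python3 -c "
from h import *
to([521.1,241.3,109],0.247)"
```

```text
t 19.05 pos [520.4 241.3 159.3] yaw 0.249 F [ 0.22 -0.02 -1.37] w 36.9 g 40.2 q [-1.02  0.36  0.61  1.87 -0.25  0.98 -0.05]
dp [-0.001  0.005  0.335] ang [-0.001  0.     0.001]
```

Emit:
move_arm(dp=[[0,0.004,0.06],[0,0.004,0.15],[0,0.004,0.24],[0,0.004,0.3],[0,0.004,0.32],[0,0.004,0.32]], angular=[[0,0,0],[0,0,0],[0,0,0],[0,0,0],[0,0,0],[0,0,0]], claw=[1,1,1,1,1,1])

```text
time_s: 19.8
position: [521.6, 241.6, 112.0]
tool_rot: [0.614, 0.789, -0.0, 0.0]
wrist_force: [0.2, -0.5, -0.2]
width: 37.0
grasp_force: 40.2
```

Emit:
move_arm(dp=[[0,0,0.005],[0,0,0.01],[0,0,0.01]], angular=[[0,0,0],[0,0,0],[0,0,0]], claw=[1,1,1])

```text
time_s: 20.18
position: [521.7, 241.8, 110.9]
tool_rot: [0.614, 0.79, 0.0, 0.0]
wrist_force: [-0.3, -0.5, -1.5]
width: 37.3
grasp_force: 40.2
```

Emit:
move_arm(dp=[[0,0,0.005],[0,0,0.01],[0,0,0.01]], angular=[[0,0,0],[0,0,0],[0,0,0]], claw=[1,1,1])

```text
time_s: 20.55
position: [521.6, 241.7, 109.1]
tool_rot: [0.614, 0.789, -0.0, -0.0]
wrist_force: [0.2, -0.4, -0.1]
width: 36.9
grasp_force: 40.2
```

Emit:
move_arm(dp=[[0,0,0.004],[0,0,0.006],[0,0,0.006]], angular=[[0,0,0],[0,0,0],[0,0,0]], claw=[1,1,1])

```text
time_s: 20.92
position: [521.8, 241.8, 108.9]
tool_rot: [0.614, 0.789, 0.0, -0.0]
wrist_force: [-1.8, -0.9, 4.9]
width: 36.9
grasp_force: 40.6
```

Seated. Release and go back for the stubby.

Emit:
move_arm(dp=[[0,0,-0.003],[0,0,-0.003],[0,0,-0.003],[0,0,-0.003],[0,0,-0.003],[0,0,-0.003],[0,0,-0.2],[0,0,-0.5],[0,0,-0.6],[0,0,-0.6],[-0.2,0,-0.6],[-0.55,0,-0.6],[-0.9,0,-0.6]], angular=[[0,0,0],[0,0,0],[0,0,0],[0,0,0],[0,0,0],[0,0,0],[0,0,0],[0,0,0],[0,0,0],[0,0,0],[0,0,0],[0,0,0],[0,0,0]], claw=[0.4,0.2,0,0,0,0,0,0,0,0,0,0,0])

```text
time_s: 22.55
position: [553.6, 109.9, 196.0]
tool_rot: [0.613, 0.79, -0.002, -0.001]
wrist_force: [0.2, 0.1, 0.2]
width: 85.1
grasp_force: 0.0
```

Emit:
move_arm(dp=[[-0.35,-0.05,0],[-0.7,-0.1,0],[-1,-0.16,0]], angular=[[0,0,0],[0,0,-0.01],[0,0,-0.02]], claw=[0,0,0])

```text
time_s: 22.92
position: [567.2, -42.5, 196.1]
tool_rot: [0.602, 0.799, -0.001, -0.001]
wrist_force: [0.7, 0.1, 0.2]
width: 85.2
grasp_force: 0.0
```

Emit:
move_arm(dp=[[-0.35,-0.05,0],[-0.7,-0.1,0],[-1,-0.16,0],[-1,-0.16,0],[-1,-0.16,0]], angular=[[0,0,0],[0,0,0],[0,0,0],[0,0,0],[0,0,0]], claw=[0,0,0,0,0])

```text
time_s: 23.55
position: [586.0, -190.3, 196.3]
tool_rot: [0.601, 0.799, -0.0, -0.002]
wrist_force: [0.1, 1.4, -0.1]
width: 85.4
grasp_force: 0.0
```

```bash
python3 -c "
from h import *
to([587.8,-238.5,180],0.28)"
```

```text
t 23.55 pos [ 586.  -190.3  196.3] yaw 0.28 F [ 0.06  1.44 -0.08] w 85.4 g 0.0 q [-0.35  0.44  0.76  1.74 -0.33  1.1   0.8 ]
dp [-0.312 -0.077  0.108] ang [-0.002 -0.001  0.   ]
```

Emit:
move_arm(dp=[[-0.15,-0.04,0],[-0.3,-0.07,0.05],[-0.312,-0.077,0.1],[-0.312,-0.077,0.1],[-0.312,-0.077,0.1]], angular=[[0,0,0],[0,0,0],[0,0,0],[0,0,0],[0,0,0]], claw=[0,0,0,0,0])

```text
time_s: 24.18
position: [589.4, -237.1, 182.9]
tool_rot: [0.6, 0.8, 0.0, -0.001]
wrist_force: [0.4, -0.3, 0.3]
width: 85.6
grasp_force: 0.0
```

```bash
python3 -c "
from h import *
to([587.8,-238.7,102],0.28)"
```

```text
t 24.18 pos [ 589.4 -237.1  182.9] yaw 0.283 F [ 0.38 -0.28  0.32] w 85.6 g 0.0 q [-0.25  0.49  0.75  1.71 -0.37  1.09  0.89]
dp [-0.008 -0.013  0.539] ang [-0.    -0.001  0.002]
```

Emit:
move_arm(dp=[[-0.01,-0.01,0.1],[-0.01,-0.01,0.25],[-0.01,-0.01,0.42],[-0.01,-0.01,0.52],[-0.01,-0.01,0.535],[-0.01,-0.01,0.535],[-0.01,-0.01,0.535]], angular=[[0,0,0],[0,0,0],[0,0,0],[0,0,0],[0,0,0],[0,0,0],[0,0,0]], claw=[0,0,0,0,0,0,0])

```text
time_s: 25.05
position: [588.7, -241.7, 104.1]
tool_rot: [0.601, 0.799, 0.0, 0.001]
wrist_force: [0.4, -0.4, -0.4]
width: 85.5
grasp_force: 0.0
```

```bash
python3 -c "
from h import *
to([588,-239,102],0.28)
g=snap('wrist','w6')
# empty wood holes seen: dark blobs
i=cv2.cvtColor(g['image'],cv2.COLOR_RGB2GRAY)[0:260,200:370]
n,l,s,c=cv2.connectedComponentsWithStats((i<90).astype('uint8'))
for k in range(1,n):
  if 200<s[k,4]<4000: p=c[k]+[200,0];print(p.round(1),s[k],onz(g,[p],80).round(1))
"
```

```text
t 25.05 pos [ 588.7 -241.7  104.1] yaw 0.28 F [ 0.36 -0.44 -0.37] w 85.5 g 0.0 q [-0.2   0.58  0.69  1.76 -0.45  0.96  0.95]
dp [0.019 0.    0.014] ang [0.001 0.001 0.   ]
[284.7 105.8] [  66   87   38   38 1149] [[ 568.5 -172.7   80. ]]
[361.8 199.5] [ 151  120   19  140 1975] [[ 617.  -204.5   80. ]]
[209.  243.3] [  0 217  19  43 474] [[ 550.2 -247.7   80. ]]
[287.3 243.6] [  50  222   78   38 2138] [[ 588.5 -236.8   80. ]]
```

Emit:
move_arm(dp=[[0.013,-0.003,0.014],[0.013,-0.003,0.014],[0.013,-0.003,0.014],[0.013,-0.003,0.014],[0.013,-0.003,0.014],[0.013,-0.003,0.014],[0.013,-0.003,0.014],[0.013,-0.003,0.014],[0.013,-0.003,0.014]], angular=[[0,0,0],[0,0,0],[0,0,0],[0,0,0],[0,0,0],[0,0,0],[0,0,0],[0,0,0],[0,0,0]], claw=[0,0.4,1,1,1,1,1,1,1], squeeze=40)

```text
time_s: 26.22
position: [587.4, -239.5, 101.2]
tool_rot: [0.601, 0.799, 0.0, 0.0]
wrist_force: [0.4, 1.0, 2.9]
width: 39.0
grasp_force: 40.2
```

```bash
python3 -c "
from h import *
to([538.7,173.7,190],0.247)"
```

```text
t 26.23 pos [ 587.4 -239.5  101.2] yaw 0.281 F [0.39 0.96 2.89] w 39.0 g 40.2 q [-0.2   0.59  0.69  1.76 -0.45  0.96  0.95]
dp [ 2.737  0.452 -0.592] ang [0.    0.    0.021]
```

Emit:
move_arm(dp=[[0,0,-0.05],[0,0,-0.2],[0,0,-0.4],[0,0,-0.6],[0.1,0.02,-0.6],[0.3,0.05,-0.6],[0.55,0.09,-0.6],[0.8,0.13,-0.6],[0.95,0.155,-0.6]], angular=[[0,0,0],[0,0,0],[0,0,0],[0,0,0],[0,0,0],[0,0,0],[0,0,0],[0,0,0],[0,0,0]], claw=[1,1,1,1,1,1,1,1,1])

```text
time_s: 27.35
position: [568.4, -91.7, 189.5]
tool_rot: [0.6, 0.8, -0.0, -0.002]
wrist_force: [-0.1, 0.0, -1.5]
width: 38.8
grasp_force: 40.4
```

Emit:
move_arm(dp=[[0.3,0.05,0],[0.6,0.1,0],[0.85,0.14,0],[0.95,0.155,0]], angular=[[0,0,0],[0,0,0.01],[0,0,0.02],[0,0,0.02]], claw=[1,1,1,1])

```text
time_s: 27.85
position: [551.0, 51.5, 189.8]
tool_rot: [0.611, 0.791, -0.0, -0.001]
wrist_force: [-0.8, -0.2, -1.0]
width: 39.0
grasp_force: 40.4
```

Emit:
move_arm(dp=[[0.3,0.05,0],[0.55,0.09,0],[0.75,0.12,0],[0.82,0.13,0],[0.82,0.13,0],[0.82,0.13,0],[0.82,0.13,0]], angular=[[0,0,0],[0,0,0],[0,0,0],[0,0,0],[0,0,0],[0,0,0],[0,0,0]], claw=[1,1,1,1,1,1,1])

```text
time_s: 28.72
position: [541.6, 169.2, 191.0]
tool_rot: [0.615, 0.789, -0.0, 0.0]
wrist_force: [0.8, 0.2, -1.1]
width: 39.3
grasp_force: 40.4
```

```bash
python3 -c "
from h import *
to([538.6,173.7,161],0.247)"
```

```text
t 28.73 pos [541.6 169.2 191. ] yaw 0.246 F [ 0.85  0.23 -1.08] w 39.3 g 40.4 q [-0.95  0.32  0.68  1.87 -0.23  1.04  0.07]
dp [ 0.034 -0.012  0.2  ] ang [-0.     0.    -0.001]
```

Emit:
move_arm(dp=[[0.034,-0.012,0.05],[0.034,-0.012,0.13],[0.034,-0.012,0.19],[0.034,-0.012,0.19],[0.034,-0.012,0.19]], angular=[[0,0,0],[0,0,0],[0,0,0],[0,0,0],[0,0,0]], claw=[1,1,1,1,1])

```text
time_s: 29.35
position: [538.5, 175.7, 162.4]
tool_rot: [0.614, 0.789, -0.0, 0.0]
wrist_force: [0.5, -0.4, -1.4]
width: 39.2
grasp_force: 40.4
```

```bash
python3 -c "
from h import *
to([538.6,173.7,93],0.247)"
```

```text
t 29.35 pos [538.5 175.7 162.4] yaw 0.249 F [ 0.53 -0.37 -1.37] w 39.2 g 40.4 q [-0.95  0.35  0.67  1.89 -0.26  0.98  0.08]
dp [-0.013 -0.002  0.463] ang [0.    0.    0.001]
```

Emit:
move_arm(dp=[[-0.013,0,0.02],[-0.013,0,0.06],[-0.013,0,0.11],[-0.013,0,0.11]], angular=[[0,0,0],[0,0,0],[0,0,0],[0,0,0]], claw=[1,1,1,1])

```text
time_s: 29.85
position: [537.9, 173.7, 144.9]
tool_rot: [0.614, 0.79, -0.001, -0.0]
wrist_force: [-0.4, -0.4, -1.4]
width: 39.1
grasp_force: 40.4
```

```bash
python3 -c "
from h import *
to([538.6,173.7,93],0.247)"
```

```text
t 29.85 pos [537.9 173.7 144.9] yaw 0.249 F [-0.39 -0.39 -1.42] w 39.1 g 40.4 q [-0.93  0.38  0.66  1.91 -0.28  0.95  0.1 ]
dp [-0.001  0.005  0.346] ang [-0.001  0.     0.001]
```

Emit:
move_arm(dp=[[0,0.003,0.06],[0,0.003,0.15],[0,0.003,0.24],[0,0.003,0.31],[0,0.003,0.33],[0,0.003,0.33]], angular=[[0,0,0],[0,0,0],[0,0,0],[0,0,0],[0,0,0],[0,0,0]], claw=[1,1,1,1,1,1])

```text
time_s: 30.6
position: [539.2, 173.9, 96.2]
tool_rot: [0.614, 0.789, -0.0, 0.0]
wrist_force: [0.5, 0.4, -0.8]
width: 39.1
grasp_force: 40.4
```

Emit:
move_arm(dp=[[0,0,0.005],[0,0,0.01],[0,0,0.01]], angular=[[0,0,0],[0,0,0],[0,0,0]], claw=[1,1,1])

```text
time_s: 30.98
position: [539.3, 174.1, 95.1]
tool_rot: [0.614, 0.789, 0.0, 0.0]
wrist_force: [-0.5, -0.5, -1.4]
width: 39.2
grasp_force: 40.4
```

Emit:
move_arm(dp=[[0,0,0.005],[0,0,0.01],[0,0,0.01]], angular=[[0,0,0],[0,0,0],[0,0,0]], claw=[1,1,1])

```text
time_s: 31.35
position: [539.2, 174.0, 93.4]
tool_rot: [0.614, 0.789, -0.0, -0.0]
wrist_force: [0.2, -0.2, -0.1]
width: 39.3
grasp_force: 40.4
```

Emit:
move_arm(dp=[[0,0,0.004],[0,0,0.006],[0,0,0.006]], angular=[[0,0,0],[0,0,0],[0,0,0]], claw=[1,1,1])

```text
time_s: 31.72
position: [539.3, 174.0, 93.1]
tool_rot: [0.614, 0.789, 0.0, -0.0]
wrist_force: [-1.8, -0.1, 4.8]
width: 38.9
grasp_force: 40.6
```

Seated. Release and go for the tee; I'll look before grasping.

Emit:
move_arm(dp=[[0,0,-0.003],[0,0,-0.003],[0,0,-0.003],[0,0,-0.003],[0,0,-0.003],[0,0,-0.003],[0,0,-0.2],[0,0,-0.5],[0,0,-0.75],[0,0,-0.8],[-0.2,0,-0.8],[-0.55,0,-0.8],[-0.9,0,-0.8]], angular=[[0,0,0],[0,0,0],[0,0,0],[0,0,0],[0,0,0],[0,0,0],[0,0,0],[0,0,0],[0,0,0],[0,0,0],[0,0,0],[0,0,0],[0,0,0]], claw=[0.4,0.2,0,0,0,0,0,0,0,0,0,0,0])

```text
time_s: 33.35
position: [571.9, 42.5, 211.2]
tool_rot: [0.613, 0.79, -0.001, -0.001]
wrist_force: [0.8, -0.9, -0.7]
width: 85.6
grasp_force: 0.0
```

Emit:
move_arm(dp=[[-0.35,-0.05,0],[-0.7,-0.1,0],[-1,-0.16,0]], angular=[[0,0,0],[0,0,-0.01],[0,0,-0.02]], claw=[0,0,0])

```text
time_s: 33.72
position: [585.3, -110.2, 211.1]
tool_rot: [0.602, 0.799, -0.001, -0.001]
wrist_force: [0.1, -0.1, -0.6]
width: 85.2
grasp_force: 0.0
```

Emit:
move_arm(dp=[[-0.35,-0.05,0],[-0.7,-0.1,0],[-1,-0.16,0],[-1,-0.16,0],[-1,-0.16,0]], angular=[[0,0,-0.04],[0,0,-0.1],[0,0,-0.147],[0,0,-0.147],[0,0,-0.147]], claw=[0,0,0,0,0])

```text
time_s: 34.35
position: [604.1, -258.1, 211.0]
tool_rot: [0.506, 0.863, 0.0, -0.001]
wrist_force: [0.9, 0.8, -0.1]
width: 84.9
grasp_force: 0.0
```

```bash
python3 -c "
from h import *
to([607.5,-306.5,200],0.51)"
```

```text
t 34.35 pos [ 604.1 -258.1  211. ] yaw 0.511 F [ 0.9   0.77 -0.14] w 84.9 g 0.0 q [-0.2   0.5   0.73  1.62 -0.35  1.16  1.12]
dp [-0.293 -0.137  0.072] ang [-0.001 -0.002  0.   ]
```

Emit:
move_arm(dp=[[-0.15,-0.07,0],[-0.28,-0.13,0],[-0.293,-0.137,0.05],[-0.293,-0.137,0.05],[-0.293,-0.137,0.05]], angular=[[0,0,0],[0,0,0],[0,0,0],[0,0,0],[0,0,0]], claw=[0,0,0,0,0])

```text
time_s: 34.98
position: [608.8, -304.8, 204.4]
tool_rot: [0.504, 0.864, 0.001, -0.001]
wrist_force: [0.3, -0.6, -0.2]
width: 85.6
grasp_force: 0.0
```

```bash
python3 -c "
from h import *
to([607.5,-306.5,121],0.51);snap('wrist','w7')"
```

```text
t 34.98 pos [ 608.8 -304.8  204.4] yaw 0.514 F [ 0.25 -0.58 -0.18] w 85.6 g 0.0 q [-0.11  0.55  0.72  1.57 -0.39  1.17  1.2 ]
dp [-0.006 -0.013  0.556] ang [ 0.    -0.001  0.003]
```

View pics/w7.png

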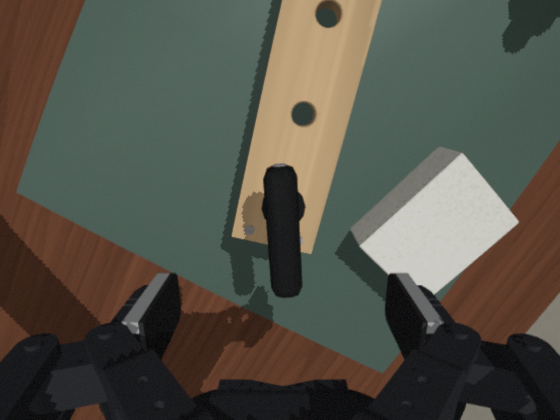

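The tee's bar runs from (281,170) to (288,294) between the pads. The card box (50 mm high) lies well below finger level. I'll compute its yaw.

Run:
```python
from h import *;import pickle
g=pickle.load(open('w7.pkl','rb'))
e=onz(g,[(281,172),(288,292)],145);v=e[0]-e[1];print(e.round(1),e.mean(0).round(1),np.arctan2(-v[0],v[1]).round(3),np.linalg.norm(v))
print(onz(g,[(303.5,113),(328,13)],80).round(1))
m=(np.linalg.norm(g['image'].astype(float),axis=2)<60);m=m.astype('uint8');m[:165]=0;m[300:]=0;m[:,:262]=0;m[:,:262]=0;m[:,310:]=0
for r in range(175,295,15):
    c=np.where(m[r])[0];print(r,c.min(),c.max(),end='; ')
```

```text
[[ 589.2 -275.2  145. ]
 [ 631.3 -340.8  145. ]] [ 610.3 -308.   145. ] 0.57 77.95276193441319
[[ 587.7 -239.7   80. ]
 [ 568.4 -172.9   80. ]]
175 265 295; 190 265 296; 205 263 303; 220 267 298; 235 268 298; 250 268 299; 265 270 300; 280 271 300;
```

Emit:
move_arm(dp=[[-0.005,-0.01,0.1],[-0.005,-0.01,0.25],[-0.005,-0.01,0.42],[-0.005,-0.01,0.52],[-0.005,-0.01,0.55],[-0.005,-0.01,0.55],[-0.005,-0.01,0.55]], angular=[[0,0,-0.033],[0,0,-0.033],[0,0,-0.033],[0,0,-0.033],[0,0,-0.033],[0,0,-0.033],[0,0,-0.033]], claw=[0,0,0,0,0,0,0])

```text
time_s: 35.9
position: [608.1, -309.2, 123.7]
tool_rot: [0.483, 0.876, 0.0, 0.001]
wrist_force: [0.0, 0.9, -0.1]
width: 85.1
grasp_force: 0.0
```

```bash
python3 -c "
from h import *
to([607.8,-307,120.5],0.565)"
```

```text
t 35.9 pos [ 608.1 -309.2  123.7] yaw 0.563 F [ 0.01  0.89 -0.11] w 85.1 g 0.0 q [-0.07  0.63  0.66  1.62 -0.44  1.04  1.29]
dp [0.014 0.006 0.021] ang [ 0.001  0.001 -0.001]
```

Emit:
move_arm(dp=[[0.012,0.005,0.02],[0.012,0.005,0.02],[0.012,0.005,0.02],[0.012,0.005,0.02],[0.012,0.005,0.02],[0.012,0.005,0.02],[0.012,0.005,0.02],[0.012,0.005,0.02],[0.012,0.005,0.02],[0.012,0.005,0.02],[0.012,0.005,0.02]], angular=[[0,0,0],[0,0,0],[0,0,0],[0,0,0],[0,0,0],[0,0,0],[0,0,0],[0,0,0],[0,0,0],[0,0,0],[0,0,0]], claw=[0,0.4,0.7,1,1,1,1,1,1,1,1], squeeze=40)

```text
time_s: 37.28
position: [606.9, -306.7, 119.4]
tool_rot: [0.483, 0.876, 0.0, -0.0]
wrist_force: [0.0, -0.2, -0.4]
width: 19.3
grasp_force: 45.8
```

```bash
python3 -c "
from h import *
to([556,105.7,210],0.53)"
```

```text
t 37.27 pos [ 606.9 -306.7  119.4] yaw 0.563 F [ 0.04 -0.18 -0.45] w 19.3 g 45.8 q [-0.07  0.63  0.66  1.63 -0.44  1.03  1.29]
dp [ 2.506  1.181 -0.603] ang [-0.    -0.     0.021]
```

Emit:
move_arm(dp=[[0,0,-0.05],[0,0,-0.2],[0,0,-0.4],[0,0,-0.6],[0.1,0.05,-0.6],[0.28,0.13,-0.6],[0.5,0.24,-0.6],[0.7,0.33,-0.6],[0.85,0.4,-0.6]], angular=[[0,0,0],[0,0,0],[0,0,0],[0,0,0],[0,0,0],[0,0,0],[0,0,0],[0,0,0],[0,0,0]], claw=[1,1,1,1,1,1,1,1,1])

```text
time_s: 38.4
position: [588.7, -162.9, 208.3]
tool_rot: [0.481, 0.876, 0.001, -0.002]
wrist_force: [0.1, 0.2, -1.8]
width: 19.5
grasp_force: 45.7
```

Emit:
move_arm(dp=[[0.25,0.12,0],[0.5,0.24,0],[0.75,0.35,0],[0.85,0.4,0]], angular=[[0,0,0],[0,0,0.01],[0,0,0.02],[0,0,0.02]], claw=[1,1,1,1])

```text
time_s: 38.9
position: [570.9, -22.2, 208.4]
tool_rot: [0.494, 0.87, 0.0, -0.002]
wrist_force: [-0.4, -0.2, -1.6]
width: 19.4
grasp_force: 45.7
```

Emit:
move_arm(dp=[[0.25,0.12,0],[0.5,0.23,0],[0.7,0.32,0],[0.78,0.36,0],[0.78,0.36,0],[0.78,0.36,0],[0.78,0.36,0]], angular=[[0,0,0],[0,0,0],[0,0,0],[0,0,0],[0,0,0],[0,0,0],[0,0,0]], claw=[1,1,1,1,1,1,1])

```text
time_s: 39.78
position: [559.8, 98.8, 209.6]
tool_rot: [0.498, 0.867, -0.0, 0.0]
wrist_force: [-0.3, -0.1, -0.5]
width: 19.4
grasp_force: 45.7
```

```bash
python3 -c "
from h import *
to([556.2,105.9,179],0.53)"
```

```text
t 39.77 pos [559.8  98.8 209.6] yaw 0.528 F [-0.34 -0.13 -0.47] w 19.4 g 45.7 q [-0.81  0.29  0.66  1.85 -0.2   1.07  0.46]
dp [0.053 0.003 0.204] ang [-0.     0.001 -0.001]
```

Emit:
move_arm(dp=[[0.042,0.003,0.05],[0.042,0.003,0.13],[0.042,0.003,0.2],[0.042,0.003,0.2],[0.042,0.003,0.2]], angular=[[0,0,0],[0,0,0],[0,0,0],[0,0,0],[0,0,0]], claw=[1,1,1,1,1])

```text
time_s: 40.4
position: [556.9, 106.7, 179.5]
tool_rot: [0.497, 0.868, -0.0, 0.0]
wrist_force: [-0.0, -1.2, -0.8]
width: 19.5
grasp_force: 45.7
```

```bash
python3 -c "
from h import *
to([556.2,105.9,111.4],0.53)"
```

```text
t 40.4 pos [556.9 106.7 179.5] yaw 0.532 F [-0.   -1.15 -0.78] w 19.5 g 45.7 q [-0.81  0.32  0.64  1.88 -0.23  1.02  0.47]
dp [-0.002 -0.006  0.454] ang [-0.     0.     0.001]
```

Emit:
move_arm(dp=[[-0.002,-0.003,0.02],[-0.002,-0.003,0.06],[-0.002,-0.003,0.11],[-0.002,-0.003,0.11]], angular=[[0,0,0],[0,0,0],[0,0,0],[0,0,0]], claw=[1,1,1,1])

```text
time_s: 40.9
position: [555.6, 106.2, 162.0]
tool_rot: [0.496, 0.868, -0.001, -0.001]
wrist_force: [-0.4, 0.9, -2.3]
width: 19.5
grasp_force: 45.7
```

```bash
python3 -c "
from h import *
to([556.2,105.9,111.4],0.53)"
```

```text
t 40.9 pos [555.6 106.2 162. ] yaw 0.532 F [-0.39  0.95 -2.25] w 19.5 g 45.7 q [-0.8   0.35  0.64  1.89 -0.24  0.98  0.48]
dp [-0.004  0.003  0.337] ang [-0.001 -0.     0.001]
```

Tip is in the hole. Lowering on.

Emit:
move_arm(dp=[[-0.003,0.002,0.06],[-0.003,0.002,0.15],[-0.003,0.002,0.24],[-0.003,0.002,0.3],[-0.003,0.002,0.325],[-0.003,0.002,0.325]], angular=[[0,0,0],[0,0,0],[0,0,0],[0,0,0],[0,0,0],[0,0,0]], claw=[1,1,1,1,1,1])

```text
time_s: 41.65
position: [556.9, 106.0, 114.0]
tool_rot: [0.496, 0.868, -0.0, -0.0]
wrist_force: [0.9, -0.8, -0.6]
width: 19.3
grasp_force: 45.7
```

Emit:
move_arm(dp=[[0,0,0.005],[0,0,0.01],[0,0,0.01]], angular=[[0,0,0],[0,0,0],[0,0,0]], claw=[1,1,1])

```text
time_s: 42.02
position: [557.1, 106.2, 113.0]
tool_rot: [0.496, 0.868, 0.0, 0.0]
wrist_force: [-0.3, -0.0, -1.3]
width: 19.4
grasp_force: 45.7
```

Emit:
move_arm(dp=[[0,0,0.003],[0,0,0.006],[0,0,0.006]], angular=[[0,0,0],[0,0,0],[0,0,0]], claw=[1,1,1])

```text
time_s: 42.4
position: [556.9, 106.1, 111.8]
tool_rot: [0.496, 0.868, -0.0, -0.0]
wrist_force: [1.1, -0.6, -0.9]
width: 19.6
grasp_force: 45.7
```

Emit:
move_arm(dp=[[0,0,0.003],[0,0,0.005],[0,0,0.005]], angular=[[0,0,0],[0,0,0],[0,0,0]], claw=[1,1,1])

```text
time_s: 42.78
position: [557.0, 106.0, 111.3]
tool_rot: [0.496, 0.868, 0.0, -0.0]
wrist_force: [-0.4, 0.4, 0.9]
width: 19.2
grasp_force: 46.0
```

Emit:
move_arm(dp=[[0,0,0.003],[0,0,0.005],[0,0,0.005]], angular=[[0,0,0],[0,0,0],[0,0,0]], claw=[1,1,1])

```text
time_s: 43.15
position: [557.1, 106.1, 111.2]
tool_rot: [0.496, 0.868, 0.0, -0.0]
wrist_force: [-1.6, -0.1, 6.1]
width: 19.4
grasp_force: 46.5
```

Seated. Release, rise and back away, then take the last look.

Emit:
move_arm(dp=[[0,0,-0.003],[0,0,-0.003],[0,0,-0.003],[0,0,-0.003],[0,0,-0.003],[0,0,-0.003],[0,0,-0.003],[0,0,-0.2],[0,0,-0.5],[0,0,-0.75],[0,0,-0.95],[-0.2,0,-0.95],[-0.6,0,-0.95],[-1,0,-0.95]], angular=[[0,0,0],[0,0,0],[0,0,0],[0,0,0],[0,0,0],[0,0,0],[0,0,0],[0,0,0],[0,0,0],[0,0,0],[0,0,0],[0,0,0],[0,0,0],[0,0,0]], claw=[0.6,0.3,0,0,0,0,0,0,0,0,0,0,0,0])

```text
time_s: 44.9
position: [633.9, -23.3, 253.1]
tool_rot: [0.495, 0.869, 0.001, 0.0]
wrist_force: [1.0, 0.3, 0.5]
width: 85.5
grasp_force: 0.0
```

Emit:
move_arm(dp=[[-0.4,-0.3,0],[-0.7,-0.5,0],[-0.7,-0.5,0],[-0.7,-0.5,0]], angular=[[0,0,0],[0,0,0],[0,0,0],[0,0,0]], claw=[0,0,0,0])

```text
time_s: 45.4
position: [621.4, -152.2, 252.8]
tool_rot: [0.497, 0.868, 0.0, -0.0]
wrist_force: [-0.2, 1.7, 0.0]
width: 85.4
grasp_force: 0.0
```

```bash
python3 -c "
from h import *
s=snap('scene','s9');e=snap('side','e9');to(None)
a=s['image'][120:360,170:490,::-1];b=e['image'][180:420,60:330,::-1]
cv2.imwrite('pics/c9.png',cv2.resize(np.hstack([a,b]),None,fx=1.35,fy=1.35,interpolation=2))"
```

```text
t 45.5 pos [ 622.3 -149.   252.5] yaw 0.535 F [ 0.07  0.01 -0.22] w 85.5 g 0.0 q [-0.4   0.42  0.74  1.63 -0.3   1.21  0.95]
```

View pics/c9.png

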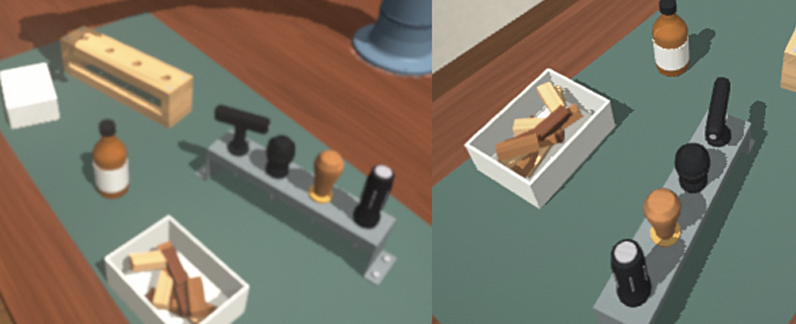

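The final view shows all four tools upright and seated in the steel rack in the original order: screwdriver (373,197), awl (325,177), stubby (280,157), tee (240,130). The wooden rack is empty and the bystanders are untouched, so I'm handing it in.

```bash
python3 -c "
from plant import manip
print(manip.job_done())"
```

```text
the job is handed in; nothing more can be done
None
```

All four tools are now in the steel rack in their original left-to-right order, each lowered until its collar rested on the rack. The bottle, tub and card box were not touched, and the job was handed in at about 45.5 s of the 104 s allowed.

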